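Set the label dispenser to fast and start it

TASK

Push the label dispenser's red-knobbed speed lever away from the stop end, on past the slow notch, until it is fully home at the fast end marked with two green dots; only then press the green start button right down and let it come up again. Do it all gently with the fingertips: do not grip or pinch anything, do not press the red stop button, and do not knock or move the other things on the bench.

Things in the scene. Friction and masses are not known exactly. Their poses are not given: they have to be found in the camera images.
- dispenser: grey label dispenser fixed to the bench, 170 mm deep (its x) by 230 mm wide (its y), top face 70 mm up. Origin: centre of its underside; x points from its front (stop end of the gate) to its back, z up. The lever swings in the plane y = -75 mm; the white label roll between cheeks stands at y = 33 to 107, x = -23 to 63 mm, up to 165 mm above the bench
- lever_knob (a point): centre of the polished red ball knob (28 mm diameter) on the lever's 10 mm steel stem. It swings at radius 120 mm about a level pivot along the dispenser's y axis, at its x = 0, y = -75, z = 50 mm. Knob centre at stop: x = -47, z = 160 mm; slow: x = 0, z = 170; fast: x = 47, z = 160. Marks beside the gate: black bar = stop, one yellow dot = slow, two green dots = fast
- speed_lever (a joint): lever angle, rad: 0 = stop (leaning to the front), 0.4 = slow (upright, first notch), 0.8 = fast (leaning back, hard stop). Grows as the knob is pushed along the dispenser's +x. Sprung detents: about 5 to 9 N at the knob to leave stop or slow, falling to nothing at the ridges (0.2 and 0.6); let go between the ridges it springs to slow, beyond 0.6 it snaps to fast and stays
- start_button (a joint): travel of the green start button in m: 0 = up, 0.006 = right down; it takes about 4 N to press right down and springs back up
- start_button_top (a point): centre of the top face of the green round start button (30 mm across), pressed straight down; it sits on a grey box 70 x 70 x 45 mm with a yellow face, fixed to the bench
- stop_button (a joint): travel of the red stop button in m: 0 = up, 0.006 = right down; must not be pressed
- stop_button_top (a point): centre of the top face of the red round stop button, otherwise the same as the green one, on its own identical box; the two boxes may stand either way round
- calculator: pocket calculator lying loose, 139 x 97 x 18 mm, origin at the centre of its underside; leave alone
- date_stamp: hand stamp with a red knob grip and wooden foot, standing loose, 29 x 52 x 76 mm, origin at the centre of its underside; leave alone
- stapler: red and black stapler lying loose, 34 x 143 x 53 mm, origin at the centre of its underside; leave alone
- glue_stick: red and yellow glue stick standing upright and loose, 27 mm across, 96 mm tall, origin at the centre of its underside; leave alone
- start_box: grey box 70 x 70 x 45 mm that carries the green start button, fixed to the bench, origin at the centre of its underside
- stop_box: grey box 70 x 70 x 45 mm that carries the red stop button, fixed to the bench, origin at the centre of its underside

How it is judged (in metres and radians):
On the way, in this order (a step that is already met when the one before it is completed fails the run):
1. the speed lever is past the slow notch and home at fast (value of joint speed_lever above 0.75 rad), for 0.3 s.
2. the green start button is pressed right down with the lever at fast (value of joint start_button above 0.0045 m and value of joint speed_lever above 0.75 rad), for 0.05 s.
At the end, for the whole second after the job is handed in: the lever rests at fast (above 0.75 rad), the green button was pressed (4.5 mm or more) after that and is up again, the red one is up, and the four loose things stand within 20 mm of where they were (value of joint speed_lever above 0.75 rad and value of joint each of start_button, stop_button below 0.0015 m and distance of each of calculator, date_stamp, stapler, glue_stick from where it was at the start of the episode below 0.02 m); the robot touches nothing.
It fails at once if the red stop button is pressed (value of joint stop_button above 0.002 m).
It fails at once if the start button is pressed before the lever is at fast (value of joint start_button above 0.003 m and value of joint speed_lever below 0.72 rad).
It fails at once if the lever is gripped or forced (more than 35 N between fingers and lever) (contact force between the fingers and dispenser above 35 N).
It fails at once if a button is forced (more than 35 N) (contact force between the fingers and start_box above 35 N or contact force between the fingers and stop_box above 35 N).
It fails at once if a loose thing on the bench is moved or lifted (distance of any of calculator, date_stamp, stapler, glue_stick from where it was at the start of the episode above 0.02 m).
It also fails if it takes over 50 s, if anything falls off the work surface, if the arm or the gripper's body presses on something with over 40 N, if the wrist force passes 120 N, or if a joint passes its speed limit or range.

ROBOT

A 6-joint arm with a two-finger parallel gripper is mounted at the origin on a cart in front of the work surface, level with it; the furniture and walls round the work are solid. World frame = base frame: x ahead of the robot, y to its left, z up, the work surface at z = 0. Lengths are in m, angles in degrees, forces in N, time in s.
With the tool pointing down it reaches from about 0.25 to 0.85 m from the base axis. Payload 12.5 kg.
Tool frame: the origin (TCP) lies at the centre of the arm's flange, where the gripper is bolted on; the fingertips stand 186 mm ahead of it and the grasp point (between the pads) lies 167 mm ahead of it; y points along the fingers, z is the direction in which the jaws open and shut, and the axes are right-handed (so a half turn about y gives the same grasp; the last joint's range is limited). The gripper opens to 93 mm and grips with 3 to 60 N. Pads are 15 mm wide; open, the fingers measure 128 mm over their backs; the gripper's body (75 mm by 188 mm) begins 65 mm behind the grasp point.
Start: joints at [65.913, 20.094, 94.641, -0, 65.266, -4.847], TCP at [0.181, 0.519, 0.405] pointing down, gripper open.
Joint ranges: [-157.81, 157.81], [-45, 120.19], [0.68, 151.7], [-89.99, 269.99], [4.06, 180], [-164.3, 164.3]. Speed limits (degrees/s): [127.2, 127.2, 159.86, 180, 180, 180].

INTERFACE

Orientations are given as [roll, pitch, yaw] about the fixed x, y, z axes, in that order (R = Rz(yaw) Ry(pitch) Rx(roll)).
In Python, from bench import telemetry, vision, workorder, spotter gives the robot as it stands.
- The arm moves only by the tool jog_arm, never from a script. Its argument "deltas" is a list of rows, each a list of 3 entries, a list of its own where there are three numbers: the shift along the tool's x, y, z in m, then the turn, a rotation vector about the tool's x, y, z in rad, then the opening, from -1 (shut) to 1 (fully open), so that 0 is half open. A call has exactly 8 rows; each row is the pose to reach, as a shift and turn from the pose measured when the call began, along the tool's axes at that moment; what a row does not reach only later rows make up. A row lasts 1/12 s, in which the tool goes at most 41.7 mm and 7.16 degrees, less where a joint would pass 70% of its speed; a pose out of reach is approached as far as the arm can. A call with a gripper value outside its range is refused whole. The fingers move at their own pace and stop on an object; "squeeze" is the grip in N (left out, the last holds). Time passes only in rows, so rows that repeat a pose let the fingers close, or fill a call up. It gives the time, the measured TCP pose, the force and the opening at its end, in the units of the state.
- telemetry.read_state(): the state, without advancing time (a new reading comes with each control period).
- vision.grab_frame(name): name is "side" or "top"; returns a dict with "image" (400x640x3 uint8, blue, green, red), "depth" (400x640 float32, m along the optical axis (not along the pixel's ray), 0 where there is no reading), "intrinsics" (3x3 intrinsics, pixels), "R" (3x3) and "t" (3): a world point X has camera coordinates R X + t. Camera axes: x right, y down, z forward; pixel columns grow to the right and rows downward; lengths in m; the calibration is good to about 2 mm. A picture is of the moment at which its call begins.
- workorder.job_done(): hands the job in, once; it reports no verdict.
Trained networks look in the newest picture that a camera, given by its name, has taken for a name from the list of things; names that differ only in an ending like _2 or _b are one class to them, and where a whole thing is asked for, a point or a joint stands for the part that bears it (a point fixed in the world has none). Each returns a list of dicts, best first, with "score" (0 to 1); they miss things now and then, are a little off and sometimes report something else, mostly with a low value. They report only what shows in the picture. A call takes as long as a camera call.
- spotter.spot_in(camera, thing): "box" ([left, top, right, bottom] in pixels, round what is visible of it).
- spotter.spot_point(camera, thing): "xy" ([column, row] in pixels: a listed point, or the origin of a listed thing).
The state is a dict: "t": time; "q": joint angles; "joint_velocities": joint speeds; "effort": joint torques, N m; "eef_pos": TCP position; "tool_rot": TCP orientation; "contact_force": force on the tool from outside, world axes, zero at the start; "ft_torque": the same for the moment, N m; "finger_gap": finger opening in m.
Only numpy, scipy, OpenCV 4.12 (cv2) and the standard library are available. Lean on these libraries where they do the work, as an engineer would, in place of code of your own. Each camera call takes 0.05 s, during which the arm holds its last target. There are 200 camera calls.

## Working session

There is one attempt and no reset: what is moved stays moved. The work goes in short steps, Python scripts to look and compute and a tool call to move; the robot and the scene stay as the last step left them, time stands still between calls to the robot, and variables do not carry over. Pictures are saved under pics/ and viewed, about 8 in all and at most 12, crops included, and the job is handed in when it is done.

Besides the shell and the picture viewer there is one more tool, called after "Request:" as name([rows], argument=value, ...), one row to a line, values as JSON. jog_arm: Moves the arm, as the interface text tells. Its arguments: {"type":"object","properties":{"deltas":{"type":"array"},"squeeze":{"type":"number"}},"required":["deltas"]}

```bash
mkdir -p pics
cat > h.py <<'E'
import numpy as np, cv2
from bench import telemetry, vision, workorder, spotter
def world(f,uv,r=3,z=None):
    u,v=uv;K=f["intrinsics"];R=np.array(f["R"]);t=np.array(f["t"])
    ray=np.linalg.inv(K)@[u,v,1]
    if z is None:
        p=f["depth"][int(v)-r:int(v)+r+1,int(u)-r:int(u)+r+1];p=p[p>0]
        return R.T@(ray*np.median(p)-t)
    o=-R.T@t;d=R.T@ray
    return o+d*(z-o[2])/d[2]
E
python3 - <<'E'
from h import *
np.set_printoptions(precision=4,suppress=True)
for c in("top","side"):
    f=vision.grab_frame(c);cv2.imwrite(f"pics/{c}0.png",f["image"])
    print(c,"cam",-np.array(f["R"]).T@f["t"])
    for n in("dispenser","lever_knob","start_button_top","stop_button_top","calculator","date_stamp","stapler","glue_stick","start_box"):
        for d in spotter.spot_point(c,n)[:2]:
            try:print(n,round(d["score"],2),np.round(d["xy"]),world(f,d["xy"]))
            except Exception as e:print(n,d,e)
print(telemetry.read_state())
E
```

```text
top cam [ 0.2744 -0.049   1.4934]
dispenser 0.97 [290. 200.] [0.5584 0.0615 0.0691]
lever_knob 0.5 [307. 203.] [ 0.5247 -0.0118  0.1669]
start_button_top 0.73 [217. 240.] [0.4104 0.3627 0.0155]
start_button_top 0.51 [355. 187.] [ 0.6174 -0.2089  0.0247]
stop_button_top 0.45 [394. 219.] [ 0.4734 -0.3539  0.0661]
calculator 0.68 [216. 239.] [0.4117 0.3676 0.0156]
date_stamp 0.45 [354. 184.] [ 0.618  -0.2014  0.0672]
stapler 0.7 [423. 223.] [ 0.457  -0.4725  0.0448]
glue_stick 0.61 [335. 179.] [ 0.6575 -0.1239  0.0146]
start_box 0.87 [350. 226.] [ 0.4512 -0.1777  0.0587]
start_box 0.75 [217. 237.] [0.4202 0.364  0.015 ]
side cam [ 0.2182 -1.5335  0.6779]
dispenser 0.74 [311. 218.] [ 0.541  -0.049   0.0621]
lever_knob 0.5 [302. 185.] [ 0.5213 -0.0104  0.1641]
start_button_top 0.6 [288. 236.] [ 0.4433 -0.1771  0.0637]
stop_button_top 0.46 [308. 254.] [ 0.5042 -0.181  -0.002 ]
calculator 0.92 [261. 197.] [0.4233 0.33   0.0114]
date_stamp 0.57 [349. 254.] [ 0.6207 -0.2216  0.0063]
stapler 0.64 [316. 312.] [ 0.4398 -0.5706  0.0463]
stapler 0.43 [308. 256.] [ 0.5013 -0.1887 -0.0034]
glue_stick 0.38 [354. 241.] [ 0.6625 -0.136   0.0057]
start_box 0.94 [290. 255.] [ 0.4397 -0.2248  0.023 ]
start_box 0.35 [303. 187.] [ 0.521  -0.0214  0.1595]
{'t': 1.0, 'q': array([65.9131, 20.0919, 94.6438, -0.0007, 65.2651, -4.8453]), 'joint_velocities': array([ 0.0193,  0.0085, -0.0028, -0.1384,  0.0344, -0.0783]), 'effort': array([ -0.0009, -49.7256, -28.5489,   0.07  ,   0.022 ,  -0.    ]), 'eef_pos': array([0.1812, 0.5193, 0.4047]), 'tool_rot': array([-90.0008,  -0.0006, -19.2413]), 'contact_force': array([-0.4292,  0.2257,  0.1647]), 'ft_torque': array([0.0372, 0.0189, 0.0745]), 'finger_gap': 0.09285257975606508}
```

Run:
```python
import cv2
a=cv2.imread("pics/top0.png")[130:280,180:460];cv2.imwrite("pics/topc.png",cv2.resize(a,(784,420),interpolation=2))
a=cv2.imread("pics/side0.png")[140:350,220:400];cv2.imwrite("pics/sidec.png",cv2.resize(a,None,fx=2.8,fy=2.8,interpolation=2))
```

```text
(no output)
```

View pics/topc.png

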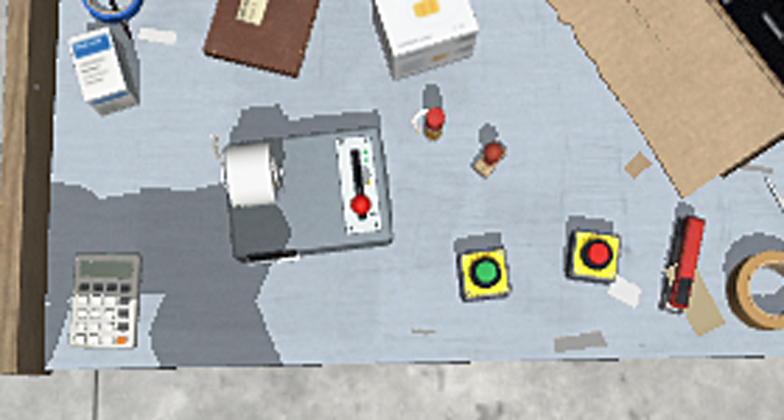

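View pics/sidec.png

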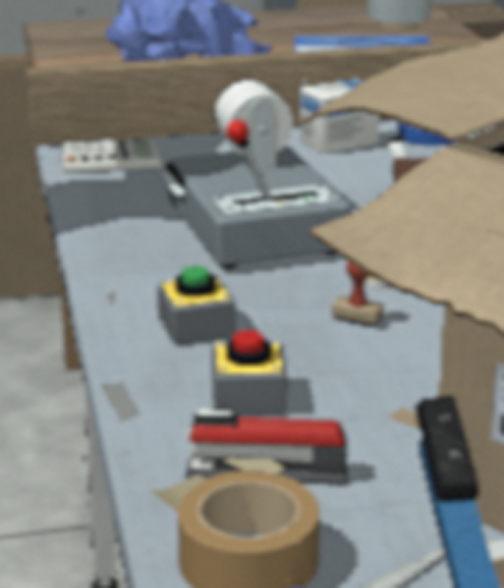

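The top view shows the knob at about px (309,203), at the stop end nearest the robot. The green button is at (354,227) and the red at (393,220). Glue stick and stamp are far behind, and the fast end (green dots) points to +x. Next I'll refine with colour and depth.

Run:
```python
from h import *
np.set_printoptions(precision=4,suppress=True)
for c,kb,gb in(("top",(295,190,322,215),(340,212,368,242)),("side",(296,178,312,194),(280,230,300,248))):
    f=vision.grab_frame(c);im=f["image"];h=cv2.cvtColor(im,cv2.COLOR_BGR2HSV)
    def cen(b,red):
        m=np.zeros(h.shape[:2],bool);m[b[1]:b[3],b[0]:b[2]]=1
        hu=h[...,0].astype(int)
        m&=(h[...,1]>130)&(h[...,2]>50)&(((hu<8)|(hu>172)) if red else ((hu>45)&(hu<85)))
        v,u=np.nonzero(m);return np.array([(u.min()+u.max())/2,(v.min()+v.max())/2]),(u.min(),u.max(),v.min(),v.max()),m
    k,bb,m=cen(kb,True);print(c,"knob",k,bb,world(f,k,1),"z=.16:",world(f,k,z=.16))
    g,bb,m=cen(gb,False);print("green",g,bb,world(f,g,1),"z=.06:",world(f,g,z=.06))
    v,u=np.mgrid[0:400,0:640];d=f["depth"];P=np.stack([u*d,v*d,d],-1).reshape(-1,3)@np.linalg.inv(f["intrinsics"]).T
    P=(P-f["t"])@np.array(f["R"]);P=P[d.ravel()>0]
    if c=="top":
        s=(P[:,2]>.055)&(P[:,2]<.082)&(abs(P[:,0]-.56)<.13)&(abs(P[:,1]-.06)<.15)
        print("disp",s.sum(),cv2.minAreaRect(P[s][:,:2].astype(np.float32)*1000),np.median(P[s][:,2]))
        s=(P[:,2]>.1)&(abs(P[:,0]-.56)<.13)&(abs(P[:,1]-.11)<.09);print("roll",P[s].min(0),P[s].max(0))
        s=(P[:,2]>.035)&(P[:,2]<.08)&(abs(P[:,0]-.45)<.05)&(abs(P[:,1]+.178)<.06)
        print("box",cv2.minAreaRect(P[s][:,:2].astype(np.float32)*1000),P[s][:,2].max())
    cv2.imwrite(f"pics/{c}1.png",im)
```

```text
top knob [308.  202.5] (np.int64(305), np.int64(311), np.int64(199), np.int64(206)) [ 0.5276 -0.0142  0.1697] z=.16: [ 0.5294 -0.0139  0.16  ]
green [353.5 226.5] (np.int64(350), np.int64(357), np.int64(223), np.int64(230)) [ 0.4468 -0.1908  0.067 ] z=.06: [ 0.4476 -0.1915  0.06  ]
disp 1918 ((562.912353515625, 64.05177307128906), (181.90789794921875, 229.9220733642578), 6.0579833984375) 0.06941826359407757
roll [0.5359 0.0944 0.1002] [0.6214 0.1716 0.1716]
box ((447.4643249511719, -189.03517150878906), (70.19080352783203, 70.6498031616211), 5.490235328674316) 0.07447335267745657
side knob [304.  186.5] (np.int64(301), np.int64(307), np.int64(183), np.int64(190)) [ 0.5242 -0.0267  0.1638] z=.16: [ 0.5265 -0.0156  0.16  ]
green [289.5 238.5] (np.int64(285), np.int64(294), np.int64(236), np.int64(241)) [ 0.4444 -0.202   0.0658] z=.06: [ 0.4465 -0.1893  0.06  ]
```

Knob is at about (0.5275, -0.0145, 0.16), dispenser yaw about 6°, and the green top at about (0.447, -0.190, 0.066). The measurements agree with the given sizes. Moving now: fingers shut, turned to yaw 6°, to a point in front of the knob.

Request:
jog_arm([
  [[0.029,0,-0.0254],[0,-0.055,0],-1],
  [[0.058,0,-0.0508],[0,-0.11,0],-1],
  [[0.087,0,-0.0762],[0,-0.165,0],-1],
  [[0.116,0,-0.1016],[0,-0.22,0],-1],
  [[0.145,0,-0.127],[0,-0.275,0],-1],
  [[0.174,0,-0.1524],[0,-0.33,0],-1],
  [[0.203,0,-0.1778],[0,-0.385,0],-1],
  [[0.232,0,-0.2032],[0,-0.44,0],-1],
], squeeze=5)

```text
t: 1.77
eef_pos: [0.3337, 0.2493, 0.405]
tool_rot: [-90.0, -0.0, 6.1]
contact_force: [0.3, -0.3, -0.2]
finger_gap: 0.0441
```

```bash
cat >> h.py <<'E'
from scipy.spatial.transform import Rotation as Ro
def delta(p,yaw=6.0):
    s=telemetry.read_state();R=Ro.from_euler("xyz",s["tool_rot"],degrees=True);G=Ro.from_euler("xyz",[-90,0,yaw],degrees=True)
    print(s["t"],s["eef_pos"],s["tool_rot"],s["contact_force"],"shift",np.round(R.inv().apply(np.array(p)-s["eef_pos"]),4),"rot",np.round((R.inv()*G).as_rotvec(),4))
E
python3 -c "
from h import *
delta([.487,-.019,.405])"
```

```text
1.7667 [0.3336959  0.24926528 0.40496023] [-8.99853507e+01 -3.30572581e-02  6.14237453e+00] [ 0.25711329 -0.26388071 -0.19406995] shift [ 0.1237 -0.     -0.2831] rot [-0.0003  0.0025  0.0006]
```

Request:
jog_arm([
  [[0.0155,0,-0.0354],[0,0,0],-1],
  [[0.031,0,-0.0708],[0,0,0],-1],
  [[0.0465,0,-0.1062],[0,0,0],-1],
  [[0.062,0,-0.1416],[0,0,0],-1],
  [[0.0775,0,-0.177],[0,0,0],-1],
  [[0.093,0,-0.2124],[0,0,0],-1],
  [[0.1085,0,-0.2478],[0,0,0],-1],
  [[0.124,0,-0.283],[0,0,0],-1],
])

```text
t: 2.43
eef_pos: [0.4878, -0.0209, 0.4051]
tool_rot: [-90.0, -0.1, 6.1]
contact_force: [1.2, 0.8, 0.8]
finger_gap: 0.0007
```

Request:
jog_arm([
  [[0,0.02,0],[0,0,0],-1],
  [[0,0.04,0],[0,0,0],-1],
  [[0,0.055,0],[0,0,0],-1],
  [[0,0.065,0],[0,0,0],-1],
  [[0,0.069,0],[0,0,0],-1],
  [[0,0.069,0],[0,0,0],-1],
  [[0,0.069,0],[0,0,0],-1],
  [[0,0.069,0],[0,0,0],-1],
])

```text
t: 3.1
eef_pos: [0.4881, -0.0207, 0.337]
tool_rot: [-90.0, -0.1, 6.1]
contact_force: [-0.0, -0.8, 0.6]
finger_gap: 0.0004
```

Run:
```python
from h import *
delta([.487,-.019,.336])
f=vision.grab_frame("side");cv2.imwrite("pics/s2.png",cv2.resize(f["image"][90:250,220:400],None,fx=3,fy=3,interpolation=2))
```

```text
3.1 [ 0.48814177 -0.02071423  0.33701533] [-90.01025167  -0.14101136   6.14675391] [-0.00791412 -0.80445065  0.6023403 ] shift [-0.001   0.001   0.0018] rot [0.0002 0.0026 0.0025]
```

View pics/s2.png

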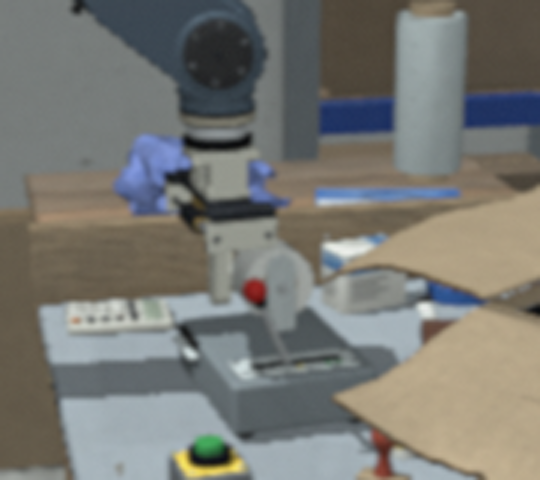

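The fingertips are just in front of the knob (px about 220,280 against knob 257,291) at the right height. Pushing slowly along tool x.

Request:
jog_arm([
  [[0.007,0,0.001],[0,0,0],-1],
  [[0.014,0,0.002],[0,0,0],-1],
  [[0.019,0,0.002],[0,0,0],-1],
  [[0.023,0,0.002],[0,0,0],-1],
  [[0.027,0,0.002],[0,0,0],-1],
  [[0.031,0,0.002],[0,0,0],-1],
  [[0.035,0,0.002],[0,0,0],-1],
  [[0.039,0,0.002],[0,0,0],-1],
])

```text
t: 3.82
eef_pos: [0.5267, -0.0146, 0.3369]
tool_rot: [-90.0, -0.0, 6.1]
contact_force: [-1.4, 1.1, 2.2]
finger_gap: 0.0006
```

Request:
jog_arm([
  [[0.004,0,0],[0,0,0],-1],
  [[0.008,0,0],[0,0,0],-1],
  [[0.012,0,0],[0,0,0],-1],
  [[0.016,0,0],[0,0,0],-1],
  [[0.02,0,0],[0,0,0],-1],
  [[0.024,0,0],[0,0,0],-1],
  [[0.028,0,0],[0,0,0],-1],
  [[0.032,0,0],[0,0,0],-1],
])

```text
t: 4.48
eef_pos: [0.5587, -0.0111, 0.3368]
tool_rot: [-90.0, 0.1, 6.2]
contact_force: [-5.9, -0.8, 3.8]
finger_gap: 0.0007
```

Run:
```python
from h import *
delta([.487,-.019,.336])
f=vision.grab_frame("side");cv2.imwrite("pics/s3.png",cv2.resize(f["image"][90:250,220:400],None,fx=3,fy=3,interpolation=2))
```

```text
4.4833 [ 0.55867307 -0.01110369  0.33682461] [-8.99960492e+01  5.20157205e-02  6.15418148e+00] [-5.87457756 -0.84527443  3.83791348] shift [-0.0721  0.0009 -0.0002] rot [-0.0001  0.0027 -0.0009]
```

View pics/s3.png

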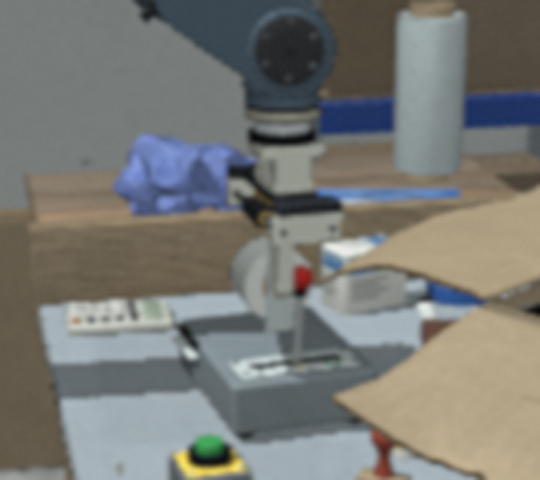

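The lever is just past slow and the knob rides on the flat of the fingers (about 6 N). Continuing over the second ridge.

Request:
jog_arm([
  [[0.004,0,0],[0,0,0],-1],
  [[0.008,0,0],[0,0,0],-1],
  [[0.012,0,0],[0,0,0],-1],
  [[0.016,0,0],[0,0,0],-1],
  [[0.02,0,0],[0,0,0],-1],
  [[0.023,0,0],[0,0,0],-1],
  [[0.026,0,0],[0,0,0],-1],
  [[0.026,0,0],[0,0,0],-1],
])

```text
t: 5.2
eef_pos: [0.5855, -0.0082, 0.3369]
tool_rot: [-90.0, -0.0, 6.2]
contact_force: [-0.2, -0.7, 0.1]
finger_gap: 0.0003
```

Run:
```python
from h import *
delta([.487,-.019,.336])
f=vision.grab_frame("side");cv2.imwrite("pics/s4.png",cv2.resize(f["image"][90:250,220:400],None,fx=3,fy=3,interpolation=2))
h=cv2.cvtColor(f["image"],cv2.COLOR_BGR2HSV)[170:200,300:345];hu=h[...,0].astype(int)
v,u=np.nonzero((h[...,1]>130)&(h[...,2]>50)&((hu<8)|(hu>172)))
c=(300+(u.min()+u.max())/2,170+(v.min()+v.max())/2);print(c,u.min(),u.max(),v.min(),v.max(),world(f,c,1),world(f,c,z=.16))
```

```text
5.2 [ 0.58547704 -0.00823914  0.33691457] [-9.00030264e+01 -7.23548823e-03  6.15416869e+00] [-0.19359137 -0.72507539  0.06735187] shift [-0.0991  0.0009 -0.0001] rot [0.0001 0.0027 0.0001]
(np.float64(328.5), np.float64(183.5)) 27 30 10 17 [ 0.50691643 -0.41052504  0.29806979] [ 0.61186646 -0.00228167  0.16      ]
```

View pics/s4.png

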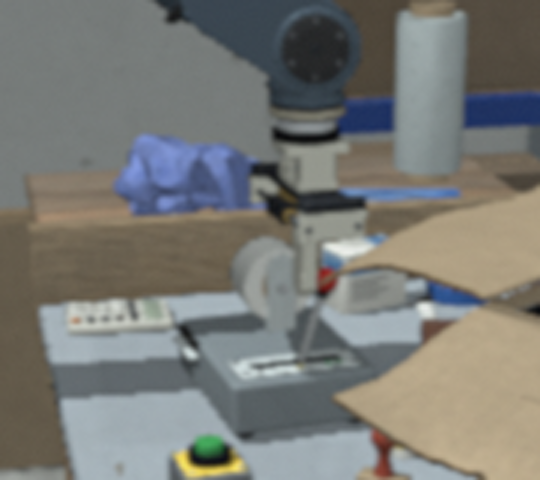

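The force dropped to zero, so the lever snapped on. I'll back off and rise, then check it is home.

Request:
jog_arm([
  [[-0.02,0,0],[0,0,0],-1],
  [[-0.05,0,0],[0,0,0],-1],
  [[-0.08,0,0],[0,0,0],-1],
  [[-0.11,0,0],[0,0,0],-1],
  [[-0.13,-0.02,-0.02],[0,0,0],-1],
  [[-0.14,-0.03,-0.05],[0,0,0],-1],
  [[-0.145,-0.03,-0.08],[0,0,0],-1],
  [[-0.15,-0.03,-0.11],[0,0,0],-1],
])

```text
t: 5.92
eef_pos: [0.4473, -0.1348, 0.368]
tool_rot: [-90.1, -0.1, 6.2]
contact_force: [0.4, 0.3, -0.1]
finger_gap: 0.0004
```

Run:
```python
from h import *
delta([.447,-.190,.300])
for n,(x0,y0,x1,y1) in(("top",(285,170,330,215)),("side",(300,170,345,200))):
    f=vision.grab_frame(n)
    h=cv2.cvtColor(f["image"],cv2.COLOR_BGR2HSV)[y0:y1,x0:x1];hu=h[...,0].astype(int)
    m=((h[...,1]>130)&(h[...,2]>50)&((hu<8)|(hu>172))).astype(np.uint8)
    k,_,st,ce=cv2.connectedComponentsWithStats(m)
    for s in st[1:]:
        if s[4]>8:
            c=(x0+s[0]+(s[2]-1)/2,y0+s[1]+(s[3]-1)/2);print(n,s,c,world(f,c,1),world(f,c,z=.16))
    if n=="top":cv2.imwrite("pics/t5.png",cv2.resize(f["image"][150:270,240:420],None,fx=4,fy=4,interpolation=2))
```

```text
5.9167 [ 0.44728118 -0.13483801  0.36802915] [-90.06737069  -0.11362115   6.18426492] [ 0.40829769  0.25545763 -0.09596837] shift [-0.0064  0.0681 -0.0547] rot [0.0012 0.0032 0.002 ]
top [17  6  7  7 36] (np.float64(305.0), np.float64(179.0)) [ 0.61741903 -0.00415698  0.1729746 ] [ 0.62078964 -0.00371625  0.16      ]
side [29 12  6  6 28] (np.float64(331.5), np.float64(184.5)) [ 0.6184228  -0.01648807  0.16063905] [ 0.61891726 -0.01461374  0.16      ]
```

View pics/t5.png

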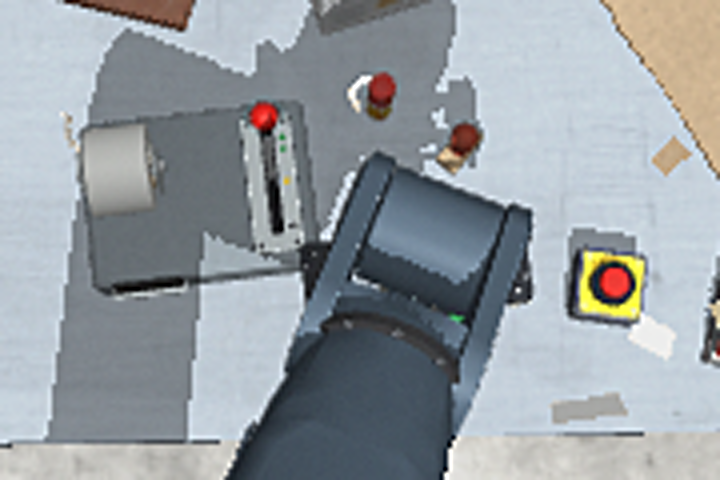

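The knob moved 93 mm (expected 94) and sits beside the two green dots at px (263,116), so it is home at fast. Next: over the green button, then down slowly.

Request:
jog_arm([
  [[-0.003,0,-0.02],[0,0,0],-1],
  [[-0.006,0,-0.04],[0,0,0],-1],
  [[-0.0065,0.01,-0.055],[0,0,0],-1],
  [[-0.0065,0.03,-0.055],[0,0,0],-1],
  [[-0.0065,0.05,-0.055],[0,0,0],-1],
  [[-0.0065,0.07,-0.055],[0,0,0],-1],
  [[-0.0065,0.085,-0.055],[0,0,0],-1],
  [[-0.0065,0.095,-0.055],[0,0,0],-1],
])

```text
t: 6.68
eef_pos: [0.4467, -0.1913, 0.271]
tool_rot: [-90.0, 0.0, 6.0]
contact_force: [0.2, 0.3, 0.8]
finger_gap: 0.0004
```

Run:
```python
from h import *
delta([.447,-.190,.252])
f=vision.grab_frame("side");cv2.imwrite("pics/s6.png",cv2.resize(f["image"][160:290,230:380],None,fx=4,fy=4,interpolation=2))
```

```text
6.6833 [ 0.4467147  -0.19132179  0.27103065] [-9.00136383e+01  1.07401624e-02  5.98562123e+00] [0.19776214 0.29092388 0.80119195] shift [0.0004 0.019  0.0013] rot [ 0.0002 -0.0003 -0.0002]
```

View pics/s6.png

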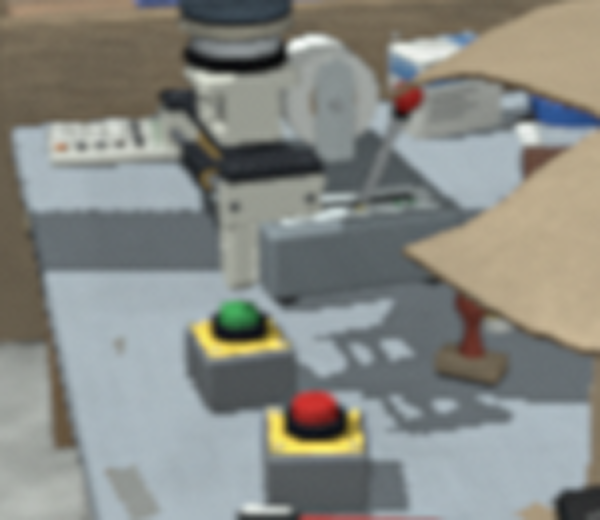

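The fingertips (px 238,285) are right above the green button (238,318). The lever leans back at fast. Going down slowly.

Request:
jog_arm([
  [[0,0.003,0],[0,0,0],-1],
  [[0,0.006,0],[0,0,0],-1],
  [[0,0.009,0],[0,0,0],-1],
  [[0,0.012,0],[0,0,0],-1],
  [[0,0.014,0],[0,0,0],-1],
  [[0,0.016,0],[0,0,0],-1],
  [[0,0.017,0],[0,0,0],-1],
  [[0,0.018,0],[0,0,0],-1],
])

```text
t: 7.4
eef_pos: [0.4465, -0.1913, 0.2522]
tool_rot: [-90.0, 0.1, 6.0]
contact_force: [-0.3, 0.8, 2.4]
finger_gap: 0.0006
```

Request:
jog_arm([
  [[0,0.0005,0],[0,0,0],-1],
  [[0,0.001,0],[0,0,0],-1],
  [[0,0.0015,0],[0,0,0],-1],
  [[0,0.002,0],[0,0,0],-1],
  [[0,0.0025,0],[0,0,0],-1],
  [[0,0.003,0],[0,0,0],-1],
  [[0,0.003,0],[0,0,0],-1],
  [[0,0.003,0],[0,0,0],-1],
])

```text
t: 8.07
eef_pos: [0.4465, -0.1913, 0.2492]
tool_rot: [-90.0, 0.1, 6.0]
contact_force: [-1.1, -0.2, 3.3]
finger_gap: 0.0004
```

Request:
jog_arm([
  [[0,0.0004,0],[0,0,0],-1],
  [[0,0.0008,0],[0,0,0],-1],
  [[0,0.0012,0],[0,0,0],-1],
  [[0,0.0016,0],[0,0,0],-1],
  [[0,0.002,0],[0,0,0],-1],
  [[0,0.002,0],[0,0,0],-1],
  [[0,0.002,0],[0,0,0],-1],
  [[0,0.002,0],[0,0,0],-1],
])

```text
t: 8.73
eef_pos: [0.4466, -0.1913, 0.2485]
tool_rot: [-90.0, 0.0, 6.0]
contact_force: [-6.7, 4.1, 24.8]
finger_gap: 0.0004
```

It hit the hard stop (25 N, under 35), so the button is fully down. Lifting off.

Request:
jog_arm([
  [[0,-0.002,0],[0,0,0],-1],
  [[0,-0.005,0],[0,0,0],-1],
  [[0,-0.01,0],[0,0,0],-1],
  [[0,-0.025,0],[0,0,0],-1],
  [[0,-0.05,0],[0,0,0],-1],
  [[0,-0.08,0],[0,0,0],-1],
  [[0,-0.1,0],[0,0,0],-1],
  [[0,-0.1,0],[0,0,0],-1],
])

```text
t: 9.4
eef_pos: [0.4474, -0.1917, 0.3522]
tool_rot: [-90.2, -0.2, 6.0]
contact_force: [-0.5, -0.1, 0.0]
finger_gap: 0.0005
```

Run:
```python
from h import *
delta([.447,-.190,.35])
f=vision.grab_frame("side")
for c in((289.5,238.5),(331.5,184.5)):print(world(f,c,1))
cv2.imwrite("pics/s7.png",cv2.resize(f["image"][150:340,220:380],None,fx=3,fy=3,interpolation=2))
```

```text
9.4 [ 0.44737888 -0.19167493  0.35217247] [-90.19692768  -0.24747689   5.99718296] [-0.48365015 -0.0758989   0.02008668] shift [-0.0002  0.0022  0.0017] rot [ 0.0034 -0.0001  0.0043]
[ 0.44460532 -0.20056311  0.06519117]
[ 0.61809925 -0.01771454  0.16105722]
```

View pics/s7.png

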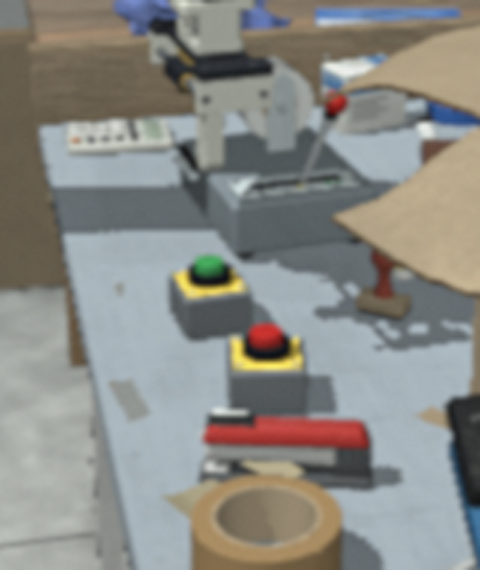

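The button is up again, the lever is at fast, and the loose things look unmoved. One doubt: was it the button's end stop or the bezel that my fingertips met? I'll check the bezel height by depth.

Run:
```python
from h import *
np.set_printoptions(precision=1,suppress=True,linewidth=160)
for n,c0,c1,r0,r1 in(("side",280,300,232,250),("top",384,403,210,230)):
    f=vision.grab_frame(n);h=cv2.cvtColor(f["image"],cv2.COLOR_BGR2HSV)
    for v in range(r0,r1):
        print(n,v,[(round(float(world(f,(u,v),0)[2])*1000),"GrRdYe.."[0:2] if h[v,u,1]>100 and 45<h[v,u,0]<85 else "Re" if h[v,u,1]>130 and (h[v,u,0]<8 or h[v,u,0]>172) else "Ye" if h[v,u,1]>100 and h[v,u,0]<40 else "bk" if h[v,u,2]<70 else "..") for u in range(c0,c1,2)])
```

```text
side 232 [(0, '..'), (-3, '..'), (-4, '..'), (-2, '..'), (-3, '..'), (-1, '..'), (-4, '..'), (-4, '..'), (16, '..'), (21, '..')]
side 233 [(0, '..'), (1, '..'), (-2, '..'), (1, '..'), (0, '..'), (-2, '..'), (-2, '..'), (-1, '..'), (0, '..'), (17, '..')]
side 234 [(-1, '..'), (-1, '..'), (0, '..'), (-1, '..'), (-3, '..'), (-1, '..'), (0, '..'), (1, '..'), (1, '..'), (12, '..')]
side 235 [(1, '..'), (0, '..'), (-3, '..'), (68, '..'), (68, '..'), (70, '..'), (67, '..'), (-1, '..'), (-1, '..'), (-1, '..')]
side 236 [(-3, '..'), (-5, '..'), (0, '..'), (68, 'Gr'), (66, 'Gr'), (69, 'Gr'), (65, 'Gr'), (0, '..'), (-1, '..'), (-3, '..')]
side 237 [(1, '..'), (-3, '..'), (67, '..'), (66, 'Gr'), (67, 'Gr'), (69, 'Gr'), (66, 'Gr'), (57, '..'), (-3, '..'), (-2, '..')]
side 238 [(0, '..'), (-4, '..'), (63, '..'), (69, 'Gr'), (66, 'Gr'), (67, 'Gr'), (63, 'Gr'), (57, 'Gr'), (46, '..'), (0, '..')]
side 239 [(-2, '..'), (56, '..'), (58, '..'), (65, 'Gr'), (64, 'Gr'), (65, 'Gr'), (64, 'Gr'), (59, 'Gr'), (58, '..'), (-1, '..')]
side 240 [(46, '..'), (56, '..'), (59, 'Gr'), (63, 'Gr'), (61, 'Gr'), (62, 'G
[... 2274 characters left out ...]
)]
top 218 [(503, '..'), (498, '..'), (480, '..'), (62, 'Re'), (61, 'Re'), (65, 'Re'), (68, 'Re'), (50, 'Ye'), (49, 'Ye'), (-6, '..')]
top 219 [(500, '..'), (497, '..'), (288, 'bk'), (70, 'Re'), (71, 'Re'), (71, 'Re'), (67, 'Re'), (58, 'Ye'), (45, 'Ye'), (3, '..')]
top 220 [(503, '..'), (502, '..'), (289, 'bk'), (67, 'Re'), (74, 'Re'), (62, 'Re'), (70, 'Re'), (59, 'bk'), (45, '..'), (-3, '..')]
top 221 [(508, '..'), (503, '..'), (287, '..'), (64, 'Re'), (74, 'Re'), (72, 'Re'), (66, 'Re'), (57, 'bk'), (48, '..'), (-2, '..')]
top 222 [(506, '..'), (479, '..'), (291, '..'), (62, 'Re'), (69, 'Re'), (71, 'Re'), (71, 'Re'), (59, '..'), (46, '..'), (10, '..')]
  return _methods._mean(a, axis=axis, dtype=dtype,
  ret = ret.dtype.type(ret / rcount)
Traceback (most recent call last):
ValueError: cannot convert float NaN to integer
```

The bezel top is at about 58 mm and the button top at about 68 mm. The fingertips stopped at 62.5 mm, so it was the button's own end stop (about 6 mm of travel). Handing in.

```bash
python3 -c "
from h import *
print(workorder.job_done())"
```

```text
the job is handed in; nothing more can be done
None
```

I pushed the speed lever to fast with the closed fingertips, then pressed the green start button right down, let it come up, and handed the job in at about 9.5 s. No verdict was reported.

- **Lever:** the knob moved about 93 mm (94 expected) and sat beside the two green dots. The highest reading while pushing was about 6 N, and it fell to zero once the lever snapped home. It was still at fast in the last picture.
- **Green button:** the fingertips stopped about 6 mm below the button's top, with about 25 N at the end stop (limit 35 N). They stopped about 4 mm above the black ring around the button, so the ring was not what stopped them. Afterwards the button measured back at its original height.
- **Other things:** the red button was never approached, and its cap looked up in the last picture. The stapler, calculator and date stamp looked unmoved by eye in the last side view. The glue stick was hidden there; I last saw it standing in the top view taken before the button press.
- **Arm:** it ended about 100 mm above the green button, reading no contact force.

Camera heights scatter by a few millimetres, and my first reading put the green button's top 1–2 mm lower (66–67 mm instead of 68 mm). At the lowest reading, the travel would be nearer 3.5–4.5 mm. I still take it as fully pressed because of the hard end stop. One line of the last depth check stopped with an error on a pixel with no reading, after the values I needed had printed.

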